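Stand the box-section offcuts in their bench cups

TASK

Clear the steel offcuts off the bench: stand each of the three box-section bars upright in its own cup, right down on the cup's floor - the longest bar in the tallest cup, the thick bar in the widest cup, and the short bar in the lowest cup. Do not disturb the bottle, the mug or the hammer.

Things in the scene. Friction and masses are not known exactly. Their poses are not given: they have to be found in the camera images.
- long_bar_center (a point): Long bar: a plain hollow steel box section, 24 x 24 mm square (outside) and 195 mm long, open at both ends, both ends alike, loose, lying flat on the bench at first. This point is its centre, half-way along and in the middle of its section (12 mm above the bench when lying); its x axis runs along its length, its z axis is up when lying.
- short_bar_center (a point): Short bar: a plain hollow steel box section, 24 x 24 mm square (outside) and 130 mm long, open at both ends, both ends alike, loose, lying flat on the bench at first. This point is its centre, half-way along and in the middle of its section (12 mm above the bench when lying); its x axis runs along its length, its z axis is up when lying.
- thick_bar_center (a point): Thick bar: a plain hollow steel box section, 36 x 36 mm square (outside) and 165 mm long, open at both ends, both ends alike, loose, lying flat on the bench at first. This point is its centre, half-way along and in the middle of its section (18 mm above the bench when lying); its x axis runs along its length, its z axis is up when lying.
- tall_cup_mouth (a point): Tall narrow cup, for the long bar: an upright round cup of dark steel, fixed to the bench, bore 48 mm wide, outside 56 mm, flat round flange 82 mm wide and 5 mm thick at its foot. This point is the centre of its open mouth, 90 mm above the bench; its floor is 6 mm above the bench; z is up.
- low_cup_mouth (a point): Low narrow cup, for the short bar: an upright round cup of dark steel, fixed to the bench, bore 48 mm wide, outside 56 mm, flat round flange 82 mm wide and 5 mm thick at its foot. This point is the centre of its open mouth, 60 mm above the bench; its floor is 6 mm above the bench; z is up.
- wide_cup_mouth (a point): Wide cup, for the thick bar: an upright round cup of dark steel, fixed to the bench, bore 64 mm wide, outside 72 mm, flat round flange 98 mm wide and 5 mm thick at its foot. This point is the centre of its open mouth, 70 mm above the bench; its floor is 6 mm above the bench; z is up.
- oil_bottle: Bystander: upright grey plastic bottle with a black cap, 60 mm across and 160 mm tall, at one end of the row of bars and cups; origin at the centre of its underside. Leave alone.
- mug: Bystander: white mug, 76 mm across and 90 mm tall, with a handle on its own +y side that reaches about 75 mm from its axis, at one end of the row of bars and cups; origin at the centre of its underside. Leave alone.
- hammer: Bystander: hammer lying beyond the bars, 260 mm long along its own x axis, handle to -x; it is 26 mm high. Leave alone.

How it is judged:
At the end, for the whole second after the job is handed in: Each bar stands still (under 0.1 m/s) in its own cup (long in tall, thick in wide, short in low): centre within 25 mm sideways of the cup's axis and at most 22 mm higher above the bench than half the bar's length, within 20 degrees of vertical, either end up; leaning on the cup is fine (horizontal distance between long_bar_center and tall_cup_mouth below 0.025 m and height (world z) of long_bar_center below 0.1195 m and (angle between long_bar_center's own x axis and vertical below 0.35 rad or angle between long_bar_center's own x axis and vertical above 2.79 rad) and linear speed of each of long_bar, short_bar, thick_bar below 0.1 m/s and horizontal distance between short_bar_center and low_cup_mouth below 0.025 m and height (world z) of short_bar_center below 0.087 m and (angle between short_bar_center's own x axis and vertical below 0.35 rad or angle between short_bar_center's own x axis and vertical above 2.79 rad) and horizontal distance between thick_bar_center and wide_cup_mouth below 0.025 m and height (world z) of thick_bar_center below 0.1045 m and (angle between thick_bar_center's own x axis and vertical below 0.35 rad or angle between thick_bar_center's own x axis and vertical above 2.79 rad)); the robot touches nothing.
It fails at once if the oil bottle is moved more than 30 mm or tipped over (distance of oil_bottle from where it was at the start of the episode above 0.03 m or angle between oil_bottle's own z axis and vertical above 0.4 rad).
It fails at once if the mug is moved more than 30 mm or tipped over (distance of mug from where it was at the start of the episode above 0.03 m or angle between mug's own z axis and vertical above 0.4 rad).
It fails at once if the hammer is moved more than 30 mm or tipped over (distance of hammer from where it was at the start of the episode above 0.03 m).
It also fails if it takes over 72 s, if anything falls off the work surface, if the arm or the gripper's body presses on something with over 40 N, if the wrist force passes 120 N, or if a joint passes its speed limit or range.

ROBOT

A 6-joint arm with a two-finger parallel gripper is mounted at the origin on the work surface. World frame = base frame: x ahead of the robot, y to its left, z up, the work surface at z = 0. Lengths are in m, angles in rad, forces in N, time in s.
With the tool pointing down it reaches from about 0.275 to 0.975 m from the base axis. Payload 8.4 kg.
Tool frame: the origin (TCP) lies between the finger pads; the fingertips stand 22 mm ahead of it and the grasp point (between the pads) lies 3 mm ahead of it; z points along the fingers, y is the line along which they close (so a half turn about z gives the same grasp; the last joint's range is limited). The gripper opens to 92 mm and grips with 3 to 60 N. Pads are 20 mm wide; open, the fingers measure 128 mm over their backs; the gripper's body (75 mm by 189 mm) begins 69 mm behind the grasp point.
Start: joints at [1.2, 0.353, 1.633, -0, 1.155, -0.002], TCP at [0.225, 0.583, 0.237] pointing down, gripper open.
Joint ranges: [-2.63, 2.63], [-0.92, 2.1], [0.06, 2.66], [-1.3, 4.44], [0, 2.69], [-3.02, 3.02]. Speed limits (rad/s): [2.22, 2.22, 2.79, 3.14, 3.14, 3.14].

INTERFACE

Orientations are given as a 3x3 rotation matrix whose columns are the frame's x, y, z axes.
In Python, from bench import r gives the robot as it stands.
- The arm moves only by the tool send_rows, never from a script. Its argument "deltas" is a list of rows, each an object of numbers: "tx", "ty", "tz": the shift along the tool's x, y, z scaled (see below); "wx", "wy", "wz": the turn, a rotation vector about the tool's x, y, z scaled (see below); "gripper": the opening, from 0 (shut) to 1 (fully open). A call has 1 to 10 rows; each row is the pose to reach, as a shift and turn from the pose commanded when the call began, along the tool's axes at that moment, turning the shorter way round; what a row does not reach only later rows make up. The controller multiplies each number of a shift by 0.6 m and each number of a turn by 180 degrees. A row lasts 1/8 s, in which the tool goes at most 62.5 mm and 10.7 degrees, less where a joint would pass 70% of its speed; a pose out of reach is approached as far as the arm can. A call with a number of a shift or a turn outside -1 to 1 is refused whole. A call with a gripper value outside its range is refused whole. The fingers move at their own pace and stop on an object; "grip_force" is the grip in N (left out, the last holds). Time passes only in rows, so rows that repeat a pose let the fingers close. It gives the time, the measured TCP pose, the force, the opening and the grip force at its end, in the units of the state.
- r.state(): the state, without advancing time (a new reading comes with each control period).
- r.get_image(name): name is "side" or "top"; returns a dict with "image" (420x560x3 uint8, red, green, blue), "camera_matrix" (3x3 intrinsics, pixels), "extrinsics" (4x4, takes a point from world to camera coordinates). Camera axes: x right, y down, z forward; pixel columns grow to the right and rows downward; lengths in m; the calibration is good to about 2 mm. A picture is of the moment at which its call begins. There is no depth.
- r.sign_off(): hands the job in; it is judged then, once.
The state is a dict: "time": time; "joint_positions": joint angles; "qd": joint speeds; "effort": joint torques, N m; "tcp_pos": TCP position; "ee_rot": TCP orientation; "wrist_force": force on the tool from outside, world axes, zero at the start; "torque": the same for the moment, N m; "gripper_width": finger opening in m; "grasp_force": force on a finger pad.
Only numpy, scipy, OpenCV 4.12 (cv2) and the standard library are available. Lean on these libraries where they do the work, as an engineer would, in place of code of your own. Each camera call takes 0.05 s, during which the arm holds its last target. There are 200 camera calls.

## Working session

There is one attempt and no reset: what is moved stays moved. The work goes in short steps, Python scripts to look and compute and a tool call to move; the robot and the scene stay as the last step left them, time stands still between calls to the robot, and variables do not carry over. Pictures are saved under pics/ and viewed, at most 10 in all, crops included, and the job is handed in when it is done.

Besides the shell and the picture viewer there is one more tool, called as a command line: name --argument value ..., lists and objects as JSON in quotes. send_rows: Moves the arm, as the interface text tells. Shifts and turns lie within -1 to 1; 1 stands for 0.6 m of shift or 180 degrees of turn. Its arguments: {"type":"object","properties":{"deltas":{"type":"array","items":{"type":"object","properties":{"tx":{"type":"number","minimum":-1,"maximum":1},"ty":{"type":"number","minimum":-1,"maximum":1},"tz":{"type":"number","minimum":-1,"maximum":1},"wx":{"type":"number","minimum":-1,"maximum":1},"wy":{"type":"number","minimum":-1,"maximum":1},"wz":{"type":"number","minimum":-1,"maximum":1},"gripper":{"type":"number"}}}},"grip_force":{"type":"number"}},"required":["deltas"]}

```bash
mkdir -p pics; python3 - <<'E'
from bench import r
import cv2,numpy as np
for n in("top","side"):
    d=r.get_image(n);cv2.imwrite(f"pics/{n}0.png",cv2.cvtColor(d["image"],cv2.COLOR_RGB2BGR))
    np.savez(f"{n}.npz",K=d["camera_matrix"],E=d["extrinsics"])
    E=d["extrinsics"];print(n,d["camera_matrix"].round(1).tolist(),E.round(3).tolist(),(-E[:3,:3].T@E[:3,3]).round(3))
    cv2.imwrite(f"pics/{n}0b.png",cv2.resize(cv2.imread(f"pics/{n}0.png"),(800,600),interpolation=cv2.INTER_CUBIC))
s=r.state();print(s)
E
```

```text
top [[420.4, 0.0, 281.3], [0.0, 420.4, 211.1], [0.0, 0.0, 1.0]] [[-0.017, -1.0, -0.005, -0.0], [-0.983, 0.018, -0.185, 0.673], [0.185, 0.001, -0.983, 1.369], [0.0, 0.0, 0.0, 1.0]] [ 0.408 -0.014  1.47 ]
side [[414.2, 0.0, 276.3], [0.0, 414.2, 203.4], [0.0, 0.0, 1.0]] [[0.86, -0.511, 0.001, -0.598], [-0.396, -0.667, -0.63, 0.322], [0.323, 0.542, -0.776, 1.078], [0.0, 0.0, 0.0, 1.0]] [ 0.294 -0.675  1.04 ]
{'time': 0.1, 'joint_positions': array([ 1.19960287e+00,  3.53575715e-01,  1.63406611e+00, -2.32344739e-05,
        1.15520618e+00, -2.38754295e-03]), 'qd': array([-0.00125269, -0.00094334, -0.00092968, -0.00145505,  0.00055322,
       -0.00065316]), 'effort': array([-8.17134114e-04, -5.94906700e+01, -3.34928477e+01,  6.97109546e-02,
        1.83518906e-02, -4.73624834e-05]), 'tcp_pos': array([0.2251584 , 0.58257681, 0.23593802]), 'ee_rot': array([[-9.32761873e-01,  3.60492855e-01, -4.35543012e-04],
       [ 3.60493118e-01,  9.32761130e-01, -1.17756909e-03],
       [-1.82476507e-05, -1.25540181e-03, -9.99999212e-01]]), 'wrist_force': array([ 0.75378314, -0.24744772,  0.35921282]), 'torque': array([-0.04386099, -0.03851494,  0.05867541]), 'grasp_force': 0.0, 'gripper_width': 0.09191142238537005}
```

View pics/top0b.png

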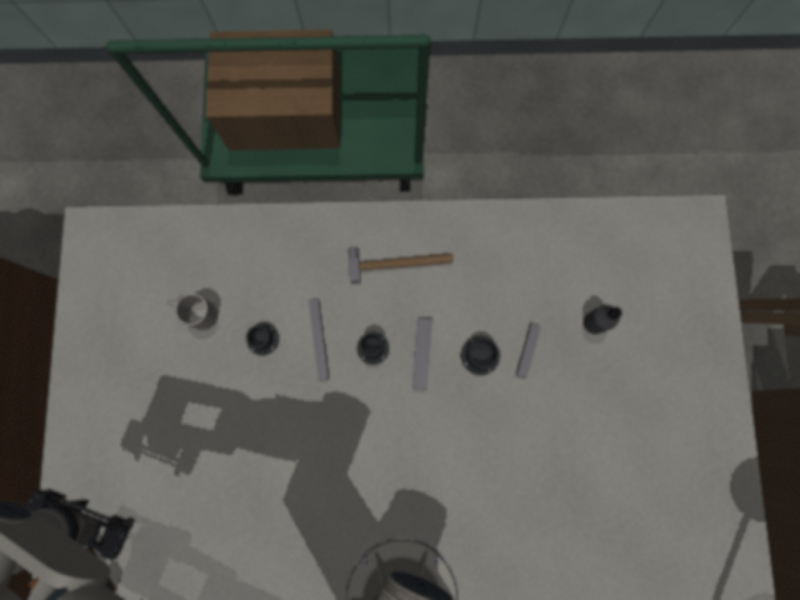

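View pics/side0b.png

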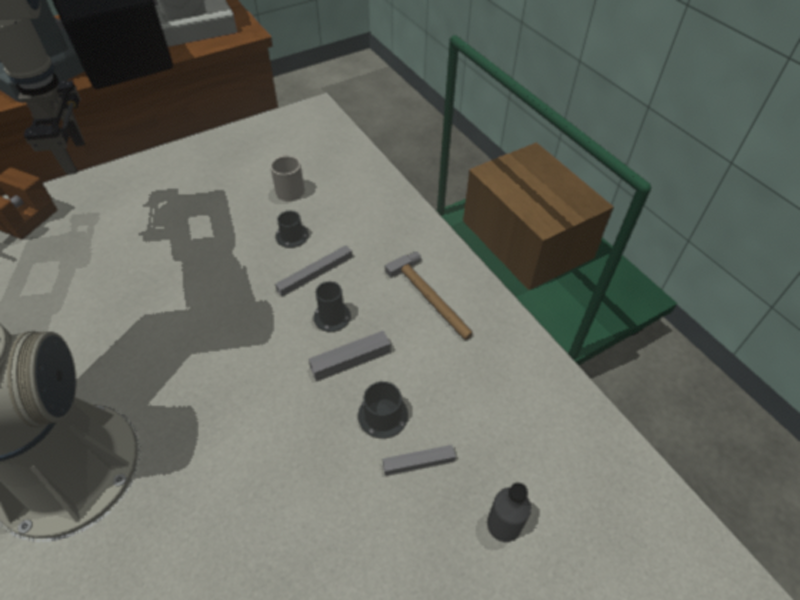

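The top view shows, left to right: mug, low cup, long bar, tall cup, thick bar, wide cup, short bar, bottle, with the hammer beyond them. Next, enlarged crops.

```bash
python3 - <<'E'
import cv2
def crop(n,x0,y0,x1,y1,k):
    im=cv2.imread(f"pics/{n}0.png")[y0:y1,x0:x1]
    im=cv2.convertScaleAbs(cv2.resize(im,None,fx=k,fy=k,interpolation=cv2.INTER_CUBIC),alpha=1.7)
    for x in range(x0-x0%10+10,x1,10): cv2.line(im,((x-x0)*k,0),((x-x0)*k,4 if x%50 else 12),(0,0,255),1)
    for y in range(y0-y0%10+10,y1,10): cv2.line(im,(0,(y-y0)*k),(4 if y%50 else 12,(y-y0)*k),(0,0,255),1)
    return im
t=crop("top",165,200,275,280,7);u=crop("top",240,200,390,280,5);s=crop("side",185,140,325,340,3)
cv2.imwrite("pics/ct1.png",t);cv2.imwrite("pics/ct2.png",u)
cv2.imwrite("pics/cs1.png",crop("side",185,140,285,235,6));cv2.imwrite("pics/cs2.png",crop("side",205,220,325,340,5))
E
```

```text
(no output)
```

View pics/ct1.png

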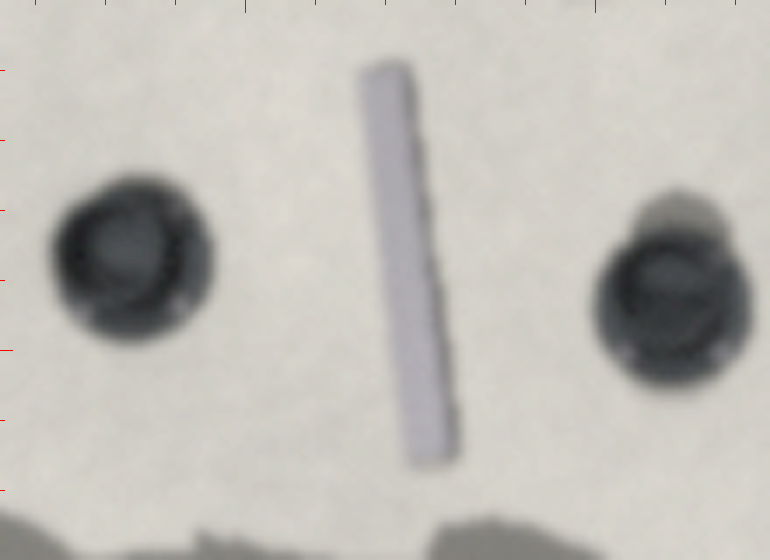

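View pics/ct2.png

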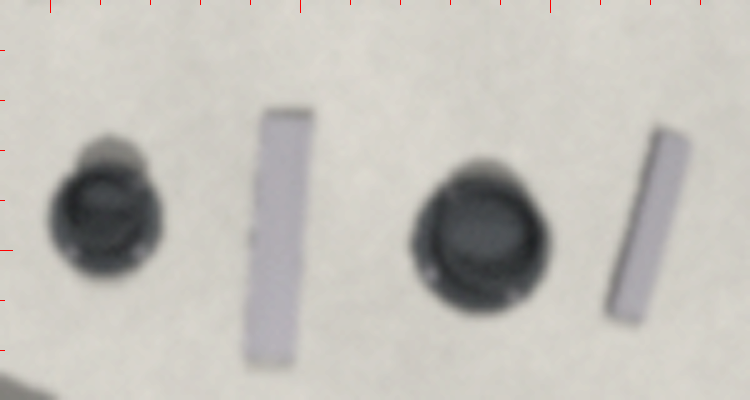

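View pics/cs1.png

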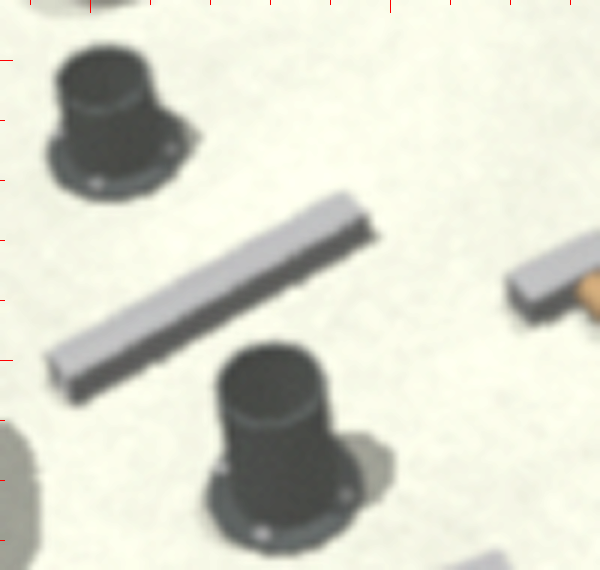

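View pics/cs2.png

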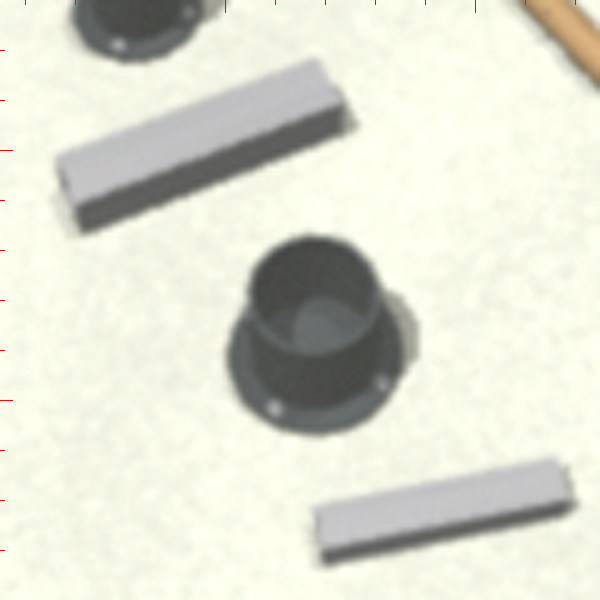

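The crops give me top-face corners for the bars and the mouth and flange ellipses for the cups. In ct1, the long bar's top centre is at about (404,264), the low flange at (133,260) and the tall flange at (673,309). In ct2, the thick bar is at (279,241), the wide flange at (481,243) and the short bar at (651,228). cs1 and cs2 give the matching side pixels, with mouths at (104,78), (271,383) and (313,295). I'll triangulate these now.

```bash
cat > h.py <<'E'
import numpy as np
from scipy.spatial.transform import Rotation as Ro
C={n:np.load(f"{n}.npz") for n in("top","side")}
def px(p,x0,y0,k): return np.array([x0+(p[0]+.5)/k-.5,y0+(p[1]+.5)/k-.5])
def ray(n,p):
    E=C[n]["E"];d=E[:3,:3].T@np.linalg.inv(C[n]["K"])@[*p,1];return -E[:3,:3].T@E[:3,3],d
def onz(n,p,z):
    o,d=ray(n,p);return o+d*(z-o[2])/d[2]
def tri(pt,ps):
    o1,d1=ray("top",pt);o2,d2=ray("side",ps);s=np.linalg.lstsq(np.c_[d1,-d2],o2-o1,rcond=None)[0]
    a,b=o1+s[0]*d1,o2+s[1]*d2;return (a+b)/2,np.linalg.norm(a-b)
def proj(n,X):
    c=C[n]["E"][:3,:3]@X+C[n]["E"][:3,3];q=C[n]["K"]@c;return q[:2]/q[2]
E
python3 - <<'E'
from h import *
t1=lambda p:px(p,165,200,7);t2=lambda p:px(p,240,200,5);s1=lambda p:px(p,185,140,6);s2=lambda p:px(p,205,220,5)
B={"long":(t1,[(360,72),(402,62),(447,460),(408,465)],s1,[(345,192),(368,218),(68,378),(48,355)],.024),
"thick":(t2,[(264,119),(312,119),(294,364),(247,363)],s2,[(318,58),(344,103),(80,204),(57,157)],.036),
"short":(t2,[(660,130),(690,138),(640,325),(612,318)],s2,[(556,459),(572,502),(322,549),(316,510)],.024)}
for n,(f,a,g,b,z) in B.items():
    X,e=tri(np.mean([f(p) for p in a],0),np.mean([g(p) for p in b],0))
    print(n,"tri",X.round(4),round(e,4))
    for nm,h,q in(("top",f,a),("side",g,b)):
        P=[onz(nm,h(p),z) for p in q];fa=(P[0]+P[1])/2;ne=(P[2]+P[3])/2;d=fa-ne
        print("  ",nm,((fa+ne)/2).round(4),"L",np.linalg.norm(d).round(3),"ang",np.degrees(np.arctan2(d[1],d[0])).round(1))
cups={"low":(s1,(104,78),.06,t1(((52+214)/2,262))),"tall":(s1,(271,383),.09,t1((673,311))),"wide":(s2,(313,295),.07,t2((481,244)))}
for n,(g,p,z,q) in cups.items():
    M=onz("side",g(p),z);F=onz("top",q,.004);print(n,"mouth side",M.round(4),"flange top",F.round(4))
    m=proj("top",M);print("   predicted mouth in top crops",((m-[165,200]+.5)*7-.5).round(),((m-[240,200]+.5)*5-.5).round())
E
```

```text
long tri [0.5925 0.1945 0.0168] 0.0004
   top [0.5931 0.1936 0.024 ] L 0.199 ang 7.1
   side [0.5928 0.1888 0.024 ] L 0.192 ang 6.8
thick tri [ 0.5517 -0.0589  0.0312] 0.0028
   top [ 0.5508 -0.0585  0.036 ] L 0.168 ang -5.4
   side [ 0.5534 -0.0621  0.036 ] L 0.163 ang -5.8
short tri [ 0.557  -0.3169  0.0133] 0.0002
   top [ 0.5563 -0.3149  0.024 ] L 0.135 ang -17.7
   side [ 0.5548 -0.3208  0.024 ] L 0.129 ang -18.9
low mouth side [0.5976 0.3286 0.06  ] flange top [0.5982 0.3325 0.004 ]
   predicted mouth in top crops [114. 249.] [-294.  177.]
tall mouth side [0.5702 0.0587 0.09  ] flange top [0.5687 0.0617 0.004 ]
   predicted mouth in top crops [670. 288.] [103. 206.]
wide mouth side [ 0.546  -0.2042  0.07  ] flange top [ 0.5486 -0.2001  0.004 ]
   predicted mouth in top crops [1225.  333.] [500. 238.]
```

```bash
cat >> h.py <<'E'
BAR={"long":(.593,.191,7,.012),"thick":(.552,-.0603,-5.6,.018),"short":(.5555,-.318,-18.3,.012)}
CUP={"long":(.5695,.060),"thick":(.547,-.202),"short":(.598,.3305)}
LEN={"long":.195,"thick":.165,"short":.130}
OFF={"long":.020,"thick":.020,"short":.025}
def Rdown(az):
    a=np.radians(az);c,s=np.cos(a),np.sin(a);return np.array([[c,s,0],[s,-c,0],[0,0,-1.]])
def Rhor(az,tilt=0): # tool x up, z horizontal along azimuth az
    a=np.radians(az);z=np.array([np.cos(a),np.sin(a),0]);x=np.array([0,0,1.]);return np.c_[x,np.cross(z,x),z]
def grasp(n,zg):
    x,y,a,_=BAR[n];return np.array([x+OFF[n]*np.cos(np.radians(a)),y+OFF[n]*np.sin(np.radians(a)),zg]),Rdown(a)
def place(n,zg,az,bottom):  # bar held OFF below grasp, its axis (zg-bar z) ahead of TCP
    ahead=zg-BAR[n][3];R=Rhor(az);b=np.array([*CUP[n],bottom+LEN[n]/2+OFF[n]]);return b-R[:,2]*ahead,R
def go(p,R,s=None):
    from bench import r
    s=s or r.state();R0=s["ee_rot"];d=R0.T@(np.array(p)-s["tcp_pos"])/.6;w=Ro.from_matrix(R0.T@R).as_rotvec()/np.pi
    print("d",d.round(4),"w",w.round(4),"rot deg",round(np.linalg.norm(w)*180,1))
def show():
    from bench import r
    s=r.state();print({k:np.round(v,3).tolist() for k,v in s.items() if k not in("effort","qd","torque")})
E
python3 -c "
from h import *
p,R=grasp('thick',.029);p[2]=.2;print(p);go(p,R)"
```

```text
[ 0.57190455 -0.06225166  0.2       ]
d [-0.9265 -0.794   0.0609] w [-1.000e-04  6.000e-04  9.137e-01] rot deg 164.5
```

send_rows --deltas '[{"tx": -0.9265,"ty": -0.794,"tz": 0.06,"wz": 0.914,"gripper": 0.7},{"tx": -0.9265,"ty": -0.794,"tz": 0.06,"wz": 0.914,"gripper": 0.7},{"tx": -0.9265,"ty": -0.794,"tz": 0.06,"wz": 0.914,"gripper": 0.7},{"tx": -0.9265,"ty": -0.794,"tz": 0.06,"wz": 0.914,"gripper": 0.7},{"tx": -0.9265,"ty": -0.794,"tz": 0.06,"wz": 0.914,"gripper": 0.7},{"tx": -0.9265,"ty": -0.794,"tz": 0.06,"wz": 0.914,"gripper": 0.7},{"tx": -0.9265,"ty": -0.794,"tz": 0.06,"wz": 0.914,"gripper": 0.7},{"tx": -0.9265,"ty": -0.794,"tz": 0.06,"wz": 0.914,"gripper": 0.7},{"tx": -0.9265,"ty": -0.794,"tz": 0.06,"wz": 0.914,"gripper": 0.7},{"tx": -0.9265,"ty": -0.794,"tz": 0.06,"wz": 0.914,"gripper": 0.7}]' --grip_force 50

```text
schema error: expected keys tx, ty, tz, wx, wy, wz, gripper
```

```bash
python3 -c "
from h import *
show();p,R=grasp('thick',.029);p[2]=.12;go(p,R)"
```

```text
{'time': 0.1, 'joint_positions': [1.2, 0.354, 1.634, -0.0, 1.155, -0.002], 'tcp_pos': [0.225, 0.583, 0.236], 'ee_rot': [[-0.933, 0.36, -0.0], [0.36, 0.933, -0.001], [-0.0, -0.001, -1.0]], 'wrist_force': [0.754, -0.247, 0.359], 'grasp_force': 0.0, 'gripper_width': 0.092}
d [-0.9265 -0.7939  0.1942] w [-1.000e-04  6.000e-04  9.137e-01] rot deg 164.5
```

All keys are required.

send_rows --deltas '[{"tx": -0.9265,"ty": -0.794,"tz": 0.06,"wx": 0,"wy": 0,"wz": 0.914,"gripper": 0.7},{"tx": -0.9265,"ty": -0.794,"tz": 0.06,"wx": 0,"wy": 0,"wz": 0.914,"gripper": 0.7},{"tx": -0.9265,"ty": -0.794,"tz": 0.06,"wx": 0,"wy": 0,"wz": 0.914,"gripper": 0.7},{"tx": -0.9265,"ty": -0.794,"tz": 0.06,"wx": 0,"wy": 0,"wz": 0.914,"gripper": 0.7},{"tx": -0.9265,"ty": -0.794,"tz": 0.06,"wx": 0,"wy": 0,"wz": 0.914,"gripper": 0.7},{"tx": -0.9265,"ty": -0.794,"tz": 0.06,"wx": 0,"wy": 0,"wz": 0.914,"gripper": 0.7},{"tx": -0.9265,"ty": -0.794,"tz": 0.06,"wx": 0,"wy": 0,"wz": 0.914,"gripper": 0.7},{"tx": -0.9265,"ty": -0.794,"tz": 0.06,"wx": 0,"wy": 0,"wz": 0.914,"gripper": 0.7},{"tx": -0.9265,"ty": -0.794,"tz": 0.06,"wx": 0,"wy": 0,"wz": 0.914,"gripper": 0.7},{"tx": -0.9265,"ty": -0.794,"tz": 0.06,"wx": 0,"wy": 0,"wz": 0.914,"gripper": 0.7}]' --grip_force 50

```text
time: 1.35
tcp_pos: [0.5216, 0.0312, 0.2057]
ee_rot: [[0.628, 0.778, 0.0], [0.778, -0.628, 0.0], [0.0, -0.0, -1.0]]
wrist_force: [1.1, 0.8, -0.4]
gripper_width: 0.0643
grasp_force: 0.0
```

```bash
python3 -c "
from h import *
show();p,R=grasp('thick',.029);p[2]=.12;go(p,R)"
```

```text
{'time': 1.35, 'joint_positions': [0.057, 0.228, 1.882, 0.0, 1.031, 0.736], 'tcp_pos': [0.522, 0.031, 0.206], 'ee_rot': [[0.628, 0.778, 0.0], [0.778, -0.628, 0.0], [0.0, -0.0, -1.0]], 'wrist_force': [1.079, 0.787, -0.385], 'grasp_force': 0.0, 'gripper_width': 0.064}
d [-0.0685  0.1631  0.1429] w [-0.     -0.      0.3149] rot deg 56.7
```

send_rows --deltas '[{"tx": -0.0685,"ty": 0.163,"tz": 0.143,"wx": 0,"wy": 0,"wz": 0.315,"gripper": 0.7},{"tx": -0.0685,"ty": 0.163,"tz": 0.143,"wx": 0,"wy": 0,"wz": 0.315,"gripper": 0.7},{"tx": -0.0685,"ty": 0.163,"tz": 0.143,"wx": 0,"wy": 0,"wz": 0.315,"gripper": 0.7},{"tx": -0.0685,"ty": 0.163,"tz": 0.143,"wx": 0,"wy": 0,"wz": 0.315,"gripper": 0.7},{"tx": -0.0685,"ty": 0.163,"tz": 0.143,"wx": 0,"wy": 0,"wz": 0.315,"gripper": 0.7},{"tx": -0.0685,"ty": 0.163,"tz": 0.143,"wx": 0,"wy": 0,"wz": 0.315,"gripper": 0.7},{"tx": -0.0685,"ty": 0.163,"tz": 0.143,"wx": 0,"wy": 0,"wz": 0.315,"gripper": 0.7}]'

```text
time: 2.22
tcp_pos: [0.5716, -0.0599, 0.1198]
ee_rot: [[0.996, -0.091, -0.001], [-0.091, -0.996, 0.0], [-0.001, 0.0, -1.0]]
wrist_force: [0.8, 1.3, 0.2]
gripper_width: 0.0645
grasp_force: 0.0
```

```bash
python3 -c "
from h import *
show();p,R=grasp('thick',.029);go(p,R)"
```

```text
{'time': 2.225, 'joint_positions': [-0.107, 0.413, 1.84, -0.0, 0.889, 1.555], 'tcp_pos': [0.572, -0.06, 0.12], 'ee_rot': [[0.996, -0.091, -0.001], [-0.091, -0.996, 0.0], [-0.001, 0.0, -1.0]], 'wrist_force': [0.839, 1.27, 0.193], 'grasp_force': 0.0, 'gripper_width': 0.064}
d [0.0009 0.0038 0.1513] w [0.     0.0002 0.002 ] rot deg 0.4
```

send_rows --deltas '[{"tx": 0.001,"ty": 0.003,"tz": 0.1,"wx": 0,"wy": 0,"wz": 0,"gripper": 0.7},{"tx": 0.001,"ty": 0.003,"tz": 0.14,"wx": 0,"wy": 0,"wz": 0,"gripper": 0.7},{"tx": 0.001,"ty": 0.003,"tz": 0.151,"wx": 0,"wy": 0,"wz": 0,"gripper": 0.7},{"tx": 0.001,"ty": 0.003,"tz": 0.151,"wx": 0,"wy": 0,"wz": 0,"gripper": 0.0},{"tx": 0.001,"ty": 0.003,"tz": 0.151,"wx": 0,"wy": 0,"wz": 0,"gripper": 0.0},{"tx": 0.001,"ty": 0.003,"tz": 0.151,"wx": 0,"wy": 0,"wz": 0,"gripper": 0.0},{"tx": 0.001,"ty": 0.003,"tz": 0.151,"wx": 0,"wy": 0,"wz": 0,"gripper": 0.0}]'

```text
time: 3.1
tcp_pos: [0.5731, -0.0618, 0.0306]
ee_rot: [[0.996, -0.092, 0.002], [-0.092, -0.996, -0.0], [0.002, -0.0, -1.0]]
wrist_force: [-0.4, 1.1, 7.7]
gripper_width: 0.0357
grasp_force: 50.0
```

```bash
python3 -c "
from h import *
show();p,R=place('thick',.029,-20+60,.15);print(p);go([.45,-.15,.40],R)"
```

```text
{'time': 3.1, 'joint_positions': [-0.11, 0.547, 1.879, 0.0, 0.714, 1.553], 'tcp_pos': [0.573, -0.062, 0.031], 'ee_rot': [[0.996, -0.092, 0.002], [-0.092, -0.996, -0.0], [0.002, -0.0, -1.0]], 'wrist_force': [-0.44, 1.107, 7.728], 'grasp_force': 49.963, 'gripper_width': 0.036}
[ 0.53857351 -0.20907066  0.2525    ]
d [-0.1896  0.1652 -0.6161] w [ 0.1967  0.4709 -0.1964] rot deg 98.4
```

send_rows --deltas '[{"tx": 0,"ty": 0,"tz": -0.05,"wx": 0,"wy": 0,"wz": 0,"gripper": 0},{"tx": 0,"ty": 0,"tz": -0.15,"wx": 0,"wy": 0,"wz": 0,"gripper": 0},{"tx": -0.05,"ty": 0.05,"tz": -0.25,"wx": 0,"wy": 0,"wz": 0,"gripper": 0},{"tx": -0.19,"ty": 0.165,"tz": -0.616,"wx": 0.197,"wy": 0.471,"wz": -0.196,"gripper": 0},{"tx": -0.19,"ty": 0.165,"tz": -0.616,"wx": 0.197,"wy": 0.471,"wz": -0.196,"gripper": 0},{"tx": -0.19,"ty": 0.165,"tz": -0.616,"wx": 0.197,"wy": 0.471,"wz": -0.196,"gripper": 0},{"tx": -0.19,"ty": 0.165,"tz": -0.616,"wx": 0.197,"wy": 0.471,"wz": -0.196,"gripper": 0},{"tx": -0.19,"ty": 0.165,"tz": -0.616,"wx": 0.197,"wy": 0.471,"wz": -0.196,"gripper": 0}]'

```text
time: 4.1
tcp_pos: [0.4496, -0.1497, 0.4006]
ee_rot: [[0.71, 0.297, 0.638], [0.099, -0.94, 0.327], [0.697, -0.169, -0.697]]
wrist_force: [-0.8, 0.6, -3.6]
gripper_width: 0.036
grasp_force: 50.0
```

```bash
python3 -c "
from h import *
show();p,R=place('thick',.0306,-20+60,.15);print(p);go([.45,-.15,.40],R)"
```

```text
{'time': 4.1, 'joint_positions': [-0.842, -0.172, 2.079, 0.859, 1.159, 0.161], 'tcp_pos': [0.45, -0.15, 0.401], 'ee_rot': [[0.71, 0.297, 0.638], [0.099, -0.94, 0.327], [0.697, -0.169, -0.697]], 'wrist_force': [-0.782, 0.562, -3.63], 'grasp_force': 49.957, 'gripper_width': 0.036}
[ 0.53734784 -0.21009912  0.2525    ]
d [-0.0002  0.0008  0.0009] w [ 0.0968  0.2355 -0.0992] rot deg 49.2
```

send_rows --deltas '[{"tx": 0,"ty": 0,"tz": 0,"wx": 0.097,"wy": 0.235,"wz": -0.099,"gripper": 0},{"tx": 0,"ty": 0,"tz": 0,"wx": 0.097,"wy": 0.235,"wz": -0.099,"gripper": 0},{"tx": 0,"ty": 0,"tz": 0,"wx": 0.097,"wy": 0.235,"wz": -0.099,"gripper": 0},{"tx": 0,"ty": 0,"tz": 0,"wx": 0.097,"wy": 0.235,"wz": -0.099,"gripper": 0},{"tx": 0,"ty": 0,"tz": 0,"wx": 0.097,"wy": 0.235,"wz": -0.099,"gripper": 0},{"tx": 0,"ty": 0,"tz": 0,"wx": 0.097,"wy": 0.235,"wz": -0.099,"gripper": 0}]'

```text
time: 4.85
tcp_pos: [0.4502, -0.1496, 0.395]
ee_rot: [[0.015, 0.642, 0.767], [-0.008, -0.767, 0.642], [1.0, -0.016, -0.006]]
wrist_force: [-0.6, 0.3, -2.9]
gripper_width: 0.0356
grasp_force: 50.0
```

```bash
python3 -c "
from h import *
show();
p,R=place('thick',.0306,0,.12);print(p);go(p,R)"
```

```text
{'time': 4.85, 'joint_positions': [-1.093, 0.314, 2.212, 1.388, 1.691, -0.95], 'tcp_pos': [0.45, -0.15, 0.395], 'ee_rot': [[0.015, 0.642, 0.767], [-0.008, -0.767, 0.642], [1.0, -0.016, -0.006]], 'wrist_force': [-0.567, 0.282, -2.867], 'grasp_force': 49.957, 'gripper_width': 0.036}
[ 0.5344 -0.202   0.2225]
d [-0.2846  0.1617  0.0534] w [-0.2218  0.0038 -0.0042] rot deg 39.9
```

send_rows --deltas '[{"tx": -0.285,"ty": 0.162,"tz": 0.053,"wx": -0.222,"wy": 0.004,"wz": -0.004,"gripper": 0},{"tx": -0.285,"ty": 0.162,"tz": 0.053,"wx": -0.222,"wy": 0.004,"wz": -0.004,"gripper": 0},{"tx": -0.285,"ty": 0.162,"tz": 0.053,"wx": -0.222,"wy": 0.004,"wz": -0.004,"gripper": 0},{"tx": -0.285,"ty": 0.162,"tz": 0.053,"wx": -0.222,"wy": 0.004,"wz": -0.004,"gripper": 0},{"tx": -0.285,"ty": 0.162,"tz": 0.053,"wx": -0.222,"wy": 0.004,"wz": -0.004,"gripper": 0},{"tx": -0.285,"ty": 0.162,"tz": 0.053,"wx": -0.222,"wy": 0.004,"wz": -0.004,"gripper": 0},{"tx": -0.285,"ty": 0.162,"tz": 0.053,"wx": -0.222,"wy": 0.004,"wz": -0.004,"gripper": 0},{"tx": -0.285,"ty": 0.162,"tz": 0.053,"wx": -0.222,"wy": 0.004,"wz": -0.004,"gripper": 0}]'

```text
time: 5.85
tcp_pos: [0.5349, -0.2035, 0.226]
ee_rot: [[-0.006, -0.001, 1.0], [0.004, -1.0, -0.001], [1.0, 0.004, 0.006]]
wrist_force: [-0.8, -0.4, -1.8]
gripper_width: 0.0357
grasp_force: 50.0
```

```bash
cat >> h.py <<'E'
def two(name,P,k=4,w=100,h=140):
    # enlarged crops of both views about world point P, side by side; returns offsets
    from bench import r
    import cv2
    o=[]
    for n in("top","side"):
        d=r.get_image(n);c=proj(n,np.array(P));x0,y0=[int(v) for v in c-[w/2,h/2]]
        im=cv2.cvtColor(d["image"],cv2.COLOR_RGB2BGR)[y0:y0+h,x0:x0+w]
        o.append(cv2.convertScaleAbs(cv2.resize(im,None,fx=k,fy=k,interpolation=cv2.INTER_CUBIC),alpha=1.7));print(n,"x0,y0",x0,y0)
    cv2.imwrite(f"pics/{name}.png",np.hstack(o))
E
python3 -c "
from h import *
show();
p,R=place('thick',.0306,0,.12);print(p);go(p,R);two('p1',[.547,-.202,.1])
for z in (.12,.285):print([(n,proj(n,np.array([.547,-.202,z])).round(1)) for n in('top','side')])"
```

```text
{'time': 5.85, 'joint_positions': [-0.805, 0.747, 2.484, 2.335, 1.639, -1.64], 'tcp_pos': [0.535, -0.204, 0.226], 'ee_rot': [[-0.006, -0.001, 1.0], [0.004, -1.0, -0.001], [1.0, 0.004, 0.006]], 'wrist_force': [-0.788, -0.373, -1.839], 'grasp_force': 49.958, 'gripper_width': 0.036}
[ 0.5344 -0.202   0.2225]
d [-0.0058 -0.0026 -0.0009] w [ 0.0002 -0.002   0.0014] rot deg 0.4
top x0,y0 290 175
side x0,y0 216 202
[('top', array([340.8, 245.4])), ('side', array([266.8, 268.1]))]
[('top', array([348.7, 239.2])), ('side', array([265.5, 230.4]))]
```

View pics/p1.png

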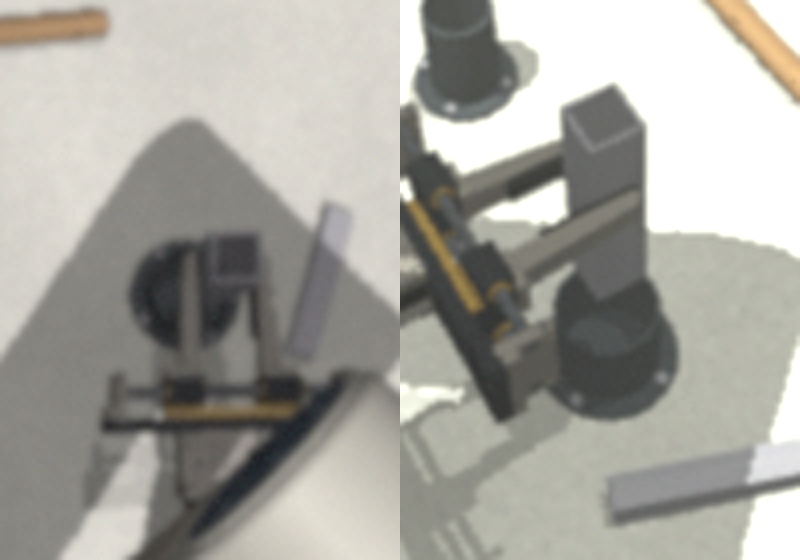

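The bar is upright. Its top centre in the top view is at about (348.5,239.5), against a predicted (348.7,239.2). In the side view, bar and mouth share column 267. Lowering.

send_rows --deltas '[{"tx": -0.01,"ty": -0.0026,"tz": -0.001,"wx": 0,"wy": -0.002,"wz": 0.0014,"gripper": 0},{"tx": -0.04,"ty": -0.0026,"tz": -0.001,"wx": 0,"wy": -0.002,"wz": 0.0014,"gripper": 0},{"tx": -0.08,"ty": -0.0026,"tz": -0.001,"wx": 0,"wy": -0.002,"wz": 0.0014,"gripper": 0},{"tx": -0.11,"ty": -0.0026,"tz": -0.001,"wx": 0,"wy": -0.002,"wz": 0.0014,"gripper": 0},{"tx": -0.14,"ty": -0.0026,"tz": -0.001,"wx": 0,"wy": -0.002,"wz": 0.0014,"gripper": 0},{"tx": -0.165,"ty": -0.0026,"tz": -0.001,"wx": 0,"wy": -0.002,"wz": 0.0014,"gripper": 0},{"tx": -0.18,"ty": -0.0026,"tz": -0.001,"wx": 0,"wy": -0.002,"wz": 0.0014,"gripper": 0},{"tx": -0.187,"ty": -0.0026,"tz": -0.001,"wx": 0,"wy": -0.002,"wz": 0.0014,"gripper": 0},{"tx": -0.187,"ty": -0.0026,"tz": -0.001,"wx": 0,"wy": -0.002,"wz": 0.0014,"gripper": 0}]'

```text
time: 7.08
tcp_pos: [0.5348, -0.2011, 0.1123]
ee_rot: [[0.002, -0.0, 1.0], [-0.002, -1.0, -0.0], [1.0, -0.002, -0.002]]
wrist_force: [0.5, -0.1, -1.9]
gripper_width: 0.0357
grasp_force: 50.0
```

```bash
python3 -c "
from h import *
show();
p,R=place('thick',.0306,0,.006);print(p);go(p,R)"
```

```text
{'time': 7.075, 'joint_positions': [-0.8, 1.085, 2.398, 2.313, 1.804, -1.818], 'tcp_pos': [0.535, -0.201, 0.112], 'ee_rot': [[0.002, -0.0, 1.0], [-0.002, -1.0, -0.0], [1.0, -0.002, -0.002]], 'wrist_force': [0.484, -0.104, -1.872], 'grasp_force': 49.958, 'gripper_width': 0.036}
[ 0.5344 -0.202   0.1085]
d [-0.0064  0.0015 -0.0006] w [ 0.0001  0.0007 -0.0006] rot deg 0.2
```

send_rows --deltas '[{"tx": -0.005,"ty": 0.001,"tz": 0,"wx": 0,"wy": 0,"wz": 0,"gripper": 0},{"tx": -0.005,"ty": 0.001,"tz": 0,"wx": 0,"wy": 0,"wz": 0,"gripper": 0.75},{"tx": -0.005,"ty": 0.001,"tz": 0,"wx": 0,"wy": 0,"wz": 0,"gripper": 0.75},{"tx": -0.005,"ty": 0.001,"tz": 0,"wx": 0,"wy": 0,"wz": 0,"gripper": 0.75},{"tx": -0.005,"ty": 0.001,"tz": -0.05,"wx": 0,"wy": 0,"wz": 0,"gripper": 0.75},{"tx": 0.0,"ty": 0.001,"tz": -0.1,"wx": 0,"wy": 0,"wz": 0,"gripper": 0.75},{"tx": 0.05,"ty": 0.001,"tz": -0.13,"wx": 0,"wy": 0,"wz": 0,"gripper": 0.75},{"tx": 0.15,"ty": 0.0,"tz": -0.13,"wx": 0,"wy": 0,"wz": 0,"gripper": 0.75},{"tx": 0.25,"ty": 0,"tz": -0.1,"wx": 0,"wy": 0,"wz": 0,"gripper": 0.75},{"tx": 0.35,"ty": 0,"tz": -0.1,"wx": 0,"wy": 0,"wz": 0,"gripper": 0.75}]'

```text
time: 8.32
tcp_pos: [0.4749, -0.2019, 0.2979]
ee_rot: [[0.003, 0.002, 1.0], [-0.002, -1.0, 0.002], [1.0, -0.002, -0.003]]
wrist_force: [0.5, 0.4, 0.8]
gripper_width: 0.0689
grasp_force: 0.0
```

```bash
python3 -c "
from h import *
show();go([.45,-.15,.40],Rhor(40))
p,R=grasp('long',.026);p[2]=.2;go(p,R)
two('p2',[.547,-.202,.1])"
```

```text
{'time': 8.325, 'joint_positions': [-0.98, 0.486, 2.579, 2.158, 1.525, -1.505], 'tcp_pos': [0.475, -0.202, 0.298], 'ee_rot': [[0.003, 0.002, 1.0], [-0.002, -1.0, 0.002], [1.0, -0.002, -0.003]], 'wrist_force': [0.493, 0.418, 0.759], 'grasp_force': 0.0, 'gripper_width': 0.069}
d [ 0.1698 -0.0869 -0.0419] w [ 0.2216  0.0007 -0.0009] rot deg 39.9
d [-0.1637 -0.6581  0.2317] w [ 0.0295 -0.4984 -0.0305] rot deg 90.0
top x0,y0 290 175
side x0,y0 216 202
```

View pics/p2.png

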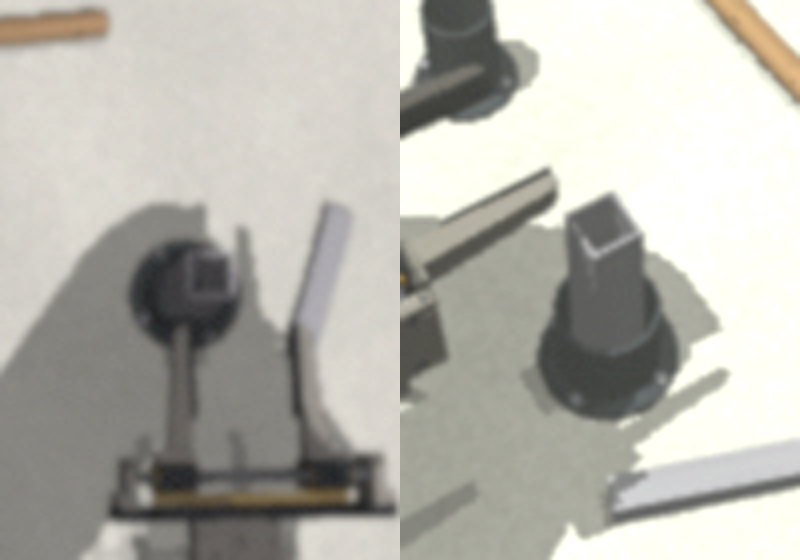

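The thick bar stands in the wide cup; its top centre in the side view is at about (267,258), against 256.5 expected for seated. Now the long bar, going back the way I came.

send_rows --deltas '[{"tx": 0.17,"ty": -0.087,"tz": -0.042,"wx": 0.222,"wy": 0,"wz": 0,"gripper": 0.65},{"tx": 0.17,"ty": -0.087,"tz": -0.042,"wx": 0.222,"wy": 0,"wz": 0,"gripper": 0.65},{"tx": 0.17,"ty": -0.087,"tz": -0.042,"wx": 0.222,"wy": 0,"wz": 0,"gripper": 0.65},{"tx": 0.17,"ty": -0.087,"tz": -0.042,"wx": 0.222,"wy": 0,"wz": 0,"gripper": 0.65},{"tx": 0.17,"ty": -0.087,"tz": -0.042,"wx": 0.222,"wy": 0,"wz": 0,"gripper": 0.65}]'

```text
time: 9.05
tcp_pos: [0.4505, -0.1512, 0.398]
ee_rot: [[0.003, 0.644, 0.765], [-0.001, -0.765, 0.644], [1.0, -0.002, -0.001]]
wrist_force: [0.2, 0.1, -0.4]
gripper_width: 0.0594
grasp_force: 0.0
```

```bash
python3 -c "
from h import *
show();
p,R=grasp('long',.026);p[2]=.25;print(p);go(p,R)"
```

```text
{'time': 9.05, 'joint_positions': [-1.093, 0.314, 2.206, 1.388, 1.699, -0.958], 'tcp_pos': [0.45, -0.151, 0.398], 'ee_rot': [[0.003, 0.644, 0.765], [-0.001, -0.765, 0.644], [1.0, -0.002, -0.001]], 'wrist_force': [0.153, 0.132, -0.407], 'grasp_force': 0.0, 'gripper_width': 0.059}
[0.61285092 0.19343739 0.25      ]
d [-0.2465 -0.2643  0.5775] w [-0.1446 -0.4841  0.1436] rot deg 94.5
```

send_rows --deltas '[{"tx": -0.246,"ty": -0.264,"tz": 0.577,"wx": -0.145,"wy": -0.484,"wz": 0.144,"gripper": 0.6},{"tx": -0.246,"ty": -0.264,"tz": 0.577,"wx": -0.145,"wy": -0.484,"wz": 0.144,"gripper": 0.6},{"tx": -0.246,"ty": -0.264,"tz": 0.577,"wx": -0.145,"wy": -0.484,"wz": 0.144,"gripper": 0.6},{"tx": -0.246,"ty": -0.264,"tz": 0.577,"wx": -0.145,"wy": -0.484,"wz": 0.144,"gripper": 0.6},{"tx": -0.246,"ty": -0.264,"tz": 0.577,"wx": -0.145,"wy": -0.484,"wz": 0.144,"gripper": 0.6},{"tx": -0.246,"ty": -0.264,"tz": 0.577,"wx": -0.145,"wy": -0.484,"wz": 0.144,"gripper": 0.6},{"tx": -0.246,"ty": -0.264,"tz": 0.577,"wx": -0.145,"wy": -0.484,"wz": 0.144,"gripper": 0.6},{"tx": -0.246,"ty": -0.264,"tz": 0.577,"wx": -0.145,"wy": -0.484,"wz": 0.144,"gripper": 0.6},{"tx": -0.246,"ty": -0.264,"tz": 0.577,"wx": -0.145,"wy": -0.484,"wz": 0.144,"gripper": 0.6},{"tx": -0.246,"ty": -0.264,"tz": 0.577,"wx": -0.145,"wy": -0.484,"wz": 0.144,"gripper": 0.6}]'

```text
time: 10.3
tcp_pos: [0.6057, 0.1905, 0.249]
ee_rot: [[0.941, 0.246, 0.232], [0.205, -0.961, 0.187], [0.269, -0.129, -0.954]]
wrist_force: [0.5, 0.3, -0.6]
gripper_width: 0.0551
grasp_force: 0.0
```

```bash
python3 -c "
from h import *
show();
p,R=grasp('long',.026);p[2]=.12;print(p);go(p,R)"
```

```text
{'time': 10.3, 'joint_positions': [0.234, 0.228, 1.814, 0.175, 0.832, 1.472], 'tcp_pos': [0.606, 0.191, 0.249], 'ee_rot': [[0.941, 0.246, 0.232], [0.205, -0.961, 0.187], [0.269, -0.129, -0.954]], 'wrist_force': [0.515, 0.309, -0.59], 'grasp_force': 0.0, 'gripper_width': 0.055}
[0.61285092 0.19343739 0.12      ]
d [-0.0458  0.0259  0.2088] w [-0.0464 -0.0847  0.035 ] rot deg 18.5
```

send_rows --deltas '[{"tx": -0.0458,"ty": 0.026,"tz": 0.209,"wx": -0.0464,"wy": -0.0847,"wz": 0.035,"gripper": 0.6},{"tx": -0.0458,"ty": 0.026,"tz": 0.209,"wx": -0.0464,"wy": -0.0847,"wz": 0.035,"gripper": 0.6},{"tx": -0.0458,"ty": 0.026,"tz": 0.209,"wx": -0.0464,"wy": -0.0847,"wz": 0.035,"gripper": 0.6},{"tx": -0.0458,"ty": 0.026,"tz": 0.209,"wx": -0.0464,"wy": -0.0847,"wz": 0.035,"gripper": 0.6}]'

```text
time: 10.8
tcp_pos: [0.6149, 0.1933, 0.1226]
ee_rot: [[0.992, 0.125, 0.006], [0.125, -0.992, 0.004], [0.007, -0.004, -1.0]]
wrist_force: [0.6, -0.7, 1.3]
gripper_width: 0.055
grasp_force: 0.0
```

```bash
python3 -c "
from h import *
show();
p,R=grasp('long',.026);print(p);go(p,R)"
```

```text
{'time': 10.8, 'joint_positions': [0.301, 0.499, 1.686, 0.003, 0.949, 1.745], 'tcp_pos': [0.615, 0.193, 0.123], 'ee_rot': [[0.992, 0.125, 0.006], [0.125, -0.992, 0.004], [0.007, -0.004, -1.0]], 'wrist_force': [0.606, -0.71, 1.286], 'grasp_force': 0.0, 'gripper_width': 0.055}
[0.61285092 0.19343739 0.026     ]
d [-4.500e-03 -1.000e-04  1.609e-01] w [-0.0011 -0.0022  0.001 ] rot deg 0.5
```

send_rows --deltas '[{"tx": -0.003,"ty": 0,"tz": 0.1,"wx": -0.001,"wy": -0.001,"wz": 0.001,"gripper": 0.6},{"tx": -0.003,"ty": 0,"tz": 0.145,"wx": -0.001,"wy": -0.001,"wz": 0.001,"gripper": 0.6},{"tx": -0.003,"ty": 0,"tz": 0.159,"wx": -0.001,"wy": -0.001,"wz": 0.001,"gripper": 0.6},{"tx": -0.003,"ty": 0,"tz": 0.159,"wx": -0.001,"wy": -0.001,"wz": 0.001,"gripper": 0},{"tx": -0.003,"ty": 0,"tz": 0.159,"wx": -0.001,"wy": -0.001,"wz": 0.001,"gripper": 0},{"tx": -0.003,"ty": 0,"tz": 0.159,"wx": -0.001,"wy": -0.001,"wz": 0.001,"gripper": 0},{"tx": -0.003,"ty": 0,"tz": 0.159,"wx": -0.001,"wy": -0.001,"wz": 0.001,"gripper": 0}]'

```text
time: 11.68
tcp_pos: [0.616, 0.1942, 0.0287]
ee_rot: [[0.993, 0.121, 0.007], [0.121, -0.993, 0.0], [0.007, 0.0, -1.0]]
wrist_force: [-1.9, -0.3, 7.6]
gripper_width: 0.0233
grasp_force: 50.0
```

```bash
python3 -c "
from h import *
show();go([.47,.05,.38],Rhor(50))"
```

```text
{'time': 11.675, 'joint_positions': [0.304, 0.625, 1.723, -0.002, 0.787, 1.755], 'tcp_pos': [0.616, 0.194, 0.029], 'ee_rot': [[0.993, 0.121, 0.007], [0.121, -0.993, 0.0], [0.007, 0.0, -1.0]], 'wrist_force': [-1.892, -0.334, 7.55], 'grasp_force': 50.003, 'gripper_width': 0.023}
d [-0.2669  0.2092 -0.5871] w [ 0.1875  0.4723 -0.1861] rot deg 97.4
```

send_rows --deltas '[{"tx": 0,"ty": 0,"tz": 0,"wx": 0,"wy": 0,"wz": 0,"gripper": 0.6},{"tx": 0,"ty": 0,"tz": 0,"wx": 0,"wy": 0,"wz": 0,"gripper": 0.6}]'

```text
time: 11.92
tcp_pos: [0.6151, 0.1936, 0.0273]
ee_rot: [[0.993, 0.121, 0.004], [0.121, -0.993, -0.001], [0.004, 0.001, -1.0]]
wrist_force: [0.8, 0.3, -1.0]
gripper_width: 0.0413
grasp_force: 0.0
```

send_rows --deltas '[{"tx": 0,"ty": 0,"tz": 0.003,"wx": 0,"wy": 0,"wz": 0,"gripper": 0.6},{"tx": 0,"ty": 0,"tz": 0.003,"wx": 0,"wy": 0,"wz": 0,"gripper": 0.6}]'

```text
time: 12.18
tcp_pos: [0.6149, 0.1936, 0.0252]
ee_rot: [[0.993, 0.121, 0.004], [0.121, -0.993, -0.001], [0.004, 0.001, -1.0]]
wrist_force: [-0.3, -1.2, -0.0]
gripper_width: 0.0548
grasp_force: 0.0
```

send_rows --deltas '[{"tx": 0,"ty": 0,"tz": 0.001,"wx": 0,"wy": 0,"wz": 0,"gripper": 0.3},{"tx": 0,"ty": 0,"tz": 0.001,"wx": 0,"wy": 0,"wz": 0,"gripper": 0},{"tx": 0,"ty": 0,"tz": 0.001,"wx": 0,"wy": 0,"wz": 0,"gripper": 0},{"tx": 0,"ty": 0,"tz": 0.001,"wx": 0,"wy": 0,"wz": 0,"gripper": 0}]'

```text
time: 12.68
tcp_pos: [0.6152, 0.1937, 0.025]
ee_rot: [[0.993, 0.121, 0.005], [0.121, -0.993, -0.001], [0.005, 0.001, -1.0]]
wrist_force: [0.7, 0.4, -0.5]
gripper_width: 0.0237
grasp_force: 50.0
```

```bash
python3 -c "
from h import *
show();go([.47,.05,.38],Rhor(50))"
```

```text
{'time': 12.675, 'joint_positions': [0.304, 0.63, 1.725, -0.003, 0.782, 1.755], 'tcp_pos': [0.615, 0.194, 0.025], 'ee_rot': [[0.993, 0.121, 0.005], [0.121, -0.993, -0.001], [0.005, 0.001, -1.0]], 'wrist_force': [0.747, 0.401, -0.454], 'grasp_force': 49.999, 'gripper_width': 0.024}
d [-0.2666  0.209  -0.5927] w [ 0.1876  0.473  -0.1862] rot deg 97.5
```

send_rows --deltas '[{"tx": 0,"ty": 0,"tz": -0.05,"wx": 0,"wy": 0,"wz": 0,"gripper": 0},{"tx": 0,"ty": 0,"tz": -0.15,"wx": 0,"wy": 0,"wz": 0,"gripper": 0},{"tx": -0.02,"ty": 0.02,"tz": -0.25,"wx": 0,"wy": 0,"wz": 0,"gripper": 0},{"tx": -0.267,"ty": 0.209,"tz": -0.593,"wx": 0.188,"wy": 0.473,"wz": -0.186,"gripper": 0},{"tx": -0.267,"ty": 0.209,"tz": -0.593,"wx": 0.188,"wy": 0.473,"wz": -0.186,"gripper": 0},{"tx": -0.267,"ty": 0.209,"tz": -0.593,"wx": 0.188,"wy": 0.473,"wz": -0.186,"gripper": 0},{"tx": -0.267,"ty": 0.209,"tz": -0.593,"wx": 0.188,"wy": 0.473,"wz": -0.186,"gripper": 0},{"tx": -0.267,"ty": 0.209,"tz": -0.593,"wx": 0.188,"wy": 0.473,"wz": -0.186,"gripper": 0},{"tx": -0.267,"ty": 0.209,"tz": -0.593,"wx": 0.188,"wy": 0.473,"wz": -0.186,"gripper": 0},{"tx": -0.267,"ty": 0.209,"tz": -0.593,"wx": 0.188,"wy": 0.473,"wz": -0.186,"gripper": 0}]'

```text
time: 13.92
tcp_pos: [0.4681, 0.0515, 0.3782]
ee_rot: [[0.541, 0.569, 0.62], [0.211, -0.805, 0.554], [0.814, -0.169, -0.555]]
wrist_force: [-1.0, 0.4, -5.1]
gripper_width: 0.0239
grasp_force: 50.0
```

```bash
sed -i 's/OFF={"long":.020/OFF={"long":.0225/' h.py; python3 -c "
from h import *
show();go([.47,.05,.38],Rhor(50))"
```

```text
{'time': 13.925, 'joint_positions': [-0.487, -0.206, 2.268, 1.145, 1.029, -0.058], 'tcp_pos': [0.468, 0.052, 0.378], 'ee_rot': [[0.541, 0.569, 0.62], [0.211, -0.805, 0.554], [0.814, -0.169, -0.555]], 'wrist_force': [-1.033, 0.425, -5.058], 'grasp_force': 50.0, 'gripper_width': 0.024}
d [ 0.0036  0.0033 -0.0011] w [ 0.0633  0.182  -0.0765] rot deg 37.3
```

```bash
python3 -c "
from h import *
go([.47,.05,.38],Rhor(40))"
```

```text
d [ 0.0036  0.0033 -0.0011] w [ 0.0095  0.1876 -0.0602] rot deg 35.5
```

send_rows --deltas '[{"tx": 0.0,"ty": 0,"tz": 0,"wx": 0.01,"wy": 0.188,"wz": -0.06,"gripper": 0},{"tx": 0,"ty": 0,"tz": 0,"wx": 0.01,"wy": 0.188,"wz": -0.06,"gripper": 0},{"tx": 0,"ty": 0,"tz": 0,"wx": 0.01,"wy": 0.188,"wz": -0.06,"gripper": 0},{"tx": 0,"ty": 0,"tz": 0,"wx": 0.01,"wy": 0.188,"wz": -0.06,"gripper": 0},{"tx": 0,"ty": 0,"tz": 0,"wx": 0.01,"wy": 0.188,"wz": -0.06,"gripper": 0}]'

```text
time: 14.55
tcp_pos: [0.4687, 0.0518, 0.3732]
ee_rot: [[0.017, 0.643, 0.766], [-0.008, -0.766, 0.643], [1.0, -0.017, -0.008]]
wrist_force: [-0.9, 0.6, -3.4]
gripper_width: 0.0235
grasp_force: 50.0
```

```bash
python3 -c "
from h import *
show();p,R=place('long',.025,40,.12);print(p);go(p,R)"
```

```text
{'time': 14.55, 'joint_positions': [-0.671, 0.206, 2.509, 1.751, 1.481, -1.134], 'tcp_pos': [0.469, 0.052, 0.373], 'ee_rot': [[0.017, 0.643, 0.766], [-0.008, -0.766, 0.643], [1.0, -0.017, -0.008]], 'wrist_force': [-0.897, 0.618, -3.387], 'grasp_force': 49.998, 'gripper_width': 0.023}
[0.55954142 0.05164376 0.24      ]
d [-0.2193  0.1013  0.1175] w [-0.0001  0.0025 -0.0055] rot deg 1.1
```

send_rows --deltas '[{"tx": -0.05,"ty": 0.04,"tz": 0.05,"wx": 0,"wy": 0.0025,"wz": -0.0055,"gripper": 0},{"tx": -0.12,"ty": 0.08,"tz": 0.1,"wx": 0,"wy": 0.0025,"wz": -0.0055,"gripper": 0},{"tx": -0.18,"ty": 0.101,"tz": 0.117,"wx": 0,"wy": 0.0025,"wz": -0.0055,"gripper": 0},{"tx": -0.219,"ty": 0.101,"tz": 0.117,"wx": 0,"wy": 0.0025,"wz": -0.0055,"gripper": 0},{"tx": -0.219,"ty": 0.101,"tz": 0.117,"wx": 0,"wy": 0.0025,"wz": -0.0055,"gripper": 0},{"tx": -0.219,"ty": 0.101,"tz": 0.117,"wx": 0,"wy": 0.0025,"wz": -0.0055,"gripper": 0}]'

```text
time: 15.3
tcp_pos: [0.5608, 0.0514, 0.2469]
ee_rot: [[-0.011, 0.644, 0.765], [0.006, -0.765, 0.645], [1.0, 0.012, 0.004]]
wrist_force: [0.3, -0.7, -3.4]
gripper_width: 0.0234
grasp_force: 50.0
```

```bash
python3 -c "
from h import *
show();p,R=place('long',.025,40,.12);go(p,R);two('p3',[*CUP['long'],.12])
for z in (.09,.12,.315):print(z,[(n,proj(n,np.array([*CUP['long'],z])).round(1)) for n in('top','side')])"
```

```text
{'time': 15.3, 'joint_positions': [-0.506, 0.659, 2.37, 1.934, 1.535, -1.477], 'tcp_pos': [0.561, 0.051, 0.247], 'ee_rot': [[-0.011, 0.644, 0.765], [0.006, -0.765, 0.645], [1.0, 0.012, 0.004]], 'wrist_force': [0.314, -0.662, -3.432], 'grasp_force': 50.0, 'gripper_width': 0.023}
d [-0.0114 -0.0019 -0.0014] w [-0.0007 -0.0014  0.0038] rot deg 0.7
top x0,y0 209 169
side x0,y0 178 126
0.09 [('top', array([259.9, 240.9])), ('side', array([229.4, 203.2]))]
0.12 [('top', array([259.4, 239.9])), ('side', array([228.5, 196.7]))]
0.315 [('top', array([255.4, 231.6])), ('side', array([221.6, 147.2]))]
```

View pics/p3.png

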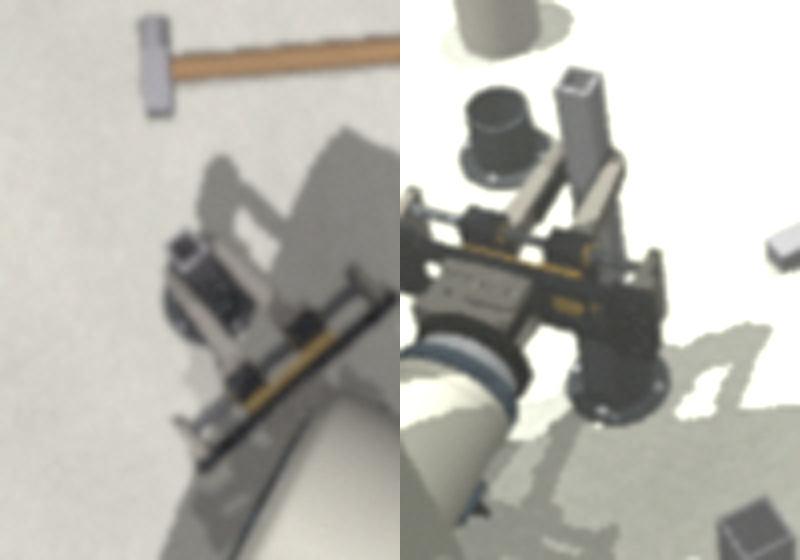

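The bar top is at (256,230.5) in the top view and (222.5,147) in the side view, both within about 1 px of the prediction over the cup. Lowering.

send_rows --deltas '[{"tx": -0.01,"ty": -0.002,"tz": -0.001,"wx": 0,"wy": -0.0014,"wz": 0.004,"gripper": 0},{"tx": -0.04,"ty": -0.002,"tz": -0.001,"wx": 0,"wy": -0.0014,"wz": 0.004,"gripper": 0},{"tx": -0.07,"ty": -0.002,"tz": -0.001,"wx": 0,"wy": -0.0014,"wz": 0.004,"gripper": 0},{"tx": -0.11,"ty": -0.002,"tz": -0.001,"wx": 0,"wy": -0.0014,"wz": 0.004,"gripper": 0},{"tx": -0.145,"ty": -0.002,"tz": -0.001,"wx": 0,"wy": -0.0014,"wz": 0.004,"gripper": 0},{"tx": -0.17,"ty": -0.002,"tz": -0.001,"wx": 0,"wy": -0.0014,"wz": 0.004,"gripper": 0},{"tx": -0.188,"ty": -0.002,"tz": -0.001,"wx": 0,"wy": -0.0014,"wz": 0.004,"gripper": 0},{"tx": -0.194,"ty": -0.002,"tz": -0.001,"wx": 0,"wy": -0.0014,"wz": 0.004,"gripper": 0},{"tx": -0.194,"ty": -0.002,"tz": -0.001,"wx": 0,"wy": -0.0014,"wz": 0.004,"gripper": 0}]'

```text
time: 16.52
tcp_pos: [0.5605, 0.0511, 0.1287]
ee_rot: [[0.001, 0.644, 0.765], [-0.001, -0.765, 0.644], [1.0, -0.002, -0.0]]
wrist_force: [-0.0, 0.6, -3.2]
gripper_width: 0.0239
grasp_force: 50.0
```

```bash
python3 -c "
from h import *
show();p,R=place('long',.025,40,.006);go(p,R)"
```

```text
{'time': 16.525, 'joint_positions': [-0.507, 0.981, 2.301, 1.932, 1.621, -1.701], 'tcp_pos': [0.561, 0.051, 0.129], 'ee_rot': [[0.001, 0.644, 0.765], [-0.001, -0.765, 0.644], [1.0, -0.002, -0.0]], 'wrist_force': [-0.05, 0.632, -3.214], 'grasp_force': 50.0, 'gripper_width': 0.024}
d [-0.0045 -0.0017 -0.0007] w [-0.0003  0.     -0.0006] rot deg 0.1
```

Clear of contact, with the bottom about 3 mm above the floor. Next: lower the last bit, release, back off, rise.

send_rows --deltas '[{"tx": -0.0035,"ty": -0.001,"tz": 0,"wx": 0,"wy": 0,"wz": 0,"gripper": 0},{"tx": -0.0035,"ty": -0.001,"tz": 0,"wx": 0,"wy": 0,"wz": 0,"gripper": 0.65},{"tx": -0.0035,"ty": -0.001,"tz": 0,"wx": 0,"wy": 0,"wz": 0,"gripper": 0.65},{"tx": -0.0035,"ty": -0.001,"tz": 0,"wx": 0,"wy": 0,"wz": 0,"gripper": 0.65},{"tx": -0.0035,"ty": -0.001,"tz": -0.05,"wx": 0,"wy": 0,"wz": 0,"gripper": 0.65},{"tx": 0.0,"ty": -0.001,"tz": -0.1,"wx": 0,"wy": 0,"wz": 0,"gripper": 0.65},{"tx": 0.05,"ty": -0.001,"tz": -0.12,"wx": 0,"wy": 0,"wz": 0,"gripper": 0.65},{"tx": 0.15,"ty": 0.0,"tz": -0.12,"wx": 0,"wy": 0,"wz": 0,"gripper": 0.65},{"tx": 0.25,"ty": 0,"tz": -0.12,"wx": 0,"wy": 0,"wz": 0,"gripper": 0.65},{"tx": 0.35,"ty": 0,"tz": -0.12,"wx": 0,"wy": 0,"wz": 0,"gripper": 0.65}]'

```text
time: 17.77
tcp_pos: [0.5053, 0.0046, 0.3403]
ee_rot: [[0.002, 0.643, 0.766], [-0.002, -0.766, 0.643], [1.0, -0.002, -0.0]]
wrist_force: [1.1, -1.0, -0.5]
gripper_width: 0.0595
grasp_force: 0.0
```

```bash
python3 -c "
from h import *
show();go([.45,-.15,.40],Rhor(40))"
```

```text
{'time': 17.775, 'joint_positions': [-0.715, 0.371, 2.41, 1.718, 1.515, -1.211], 'tcp_pos': [0.505, 0.005, 0.34], 'ee_rot': [[0.002, 0.643, 0.766], [-0.002, -0.766, 0.643], [1.0, -0.002, -0.0]], 'wrist_force': [1.079, -1.033, -0.468], 'grasp_force': 0.0, 'gripper_width': 0.06}
d [ 0.0998  0.1378 -0.2364] w [-0.0002  0.     -0.0008] rot deg 0.1
```

```bash
sed -i 's/"short":.025}/"short":.035}/' h.py; python3 -c "
from h import *
p,R=grasp('short',.025);p[2]=.3;print(p);go(p,R)"
```

```text
[ 0.58872989 -0.32898974  0.3       ]
d [-0.066   0.5153 -0.2512] w [-0.253  -0.452   0.2519] rot deg 103.7
```

send_rows --deltas '[{"tx": -0.066,"ty": 0.515,"tz": -0.251,"wx": -0.253,"wy": -0.452,"wz": 0.252,"gripper": 0.6},{"tx": -0.066,"ty": 0.515,"tz": -0.251,"wx": -0.253,"wy": -0.452,"wz": 0.252,"gripper": 0.6},{"tx": -0.066,"ty": 0.515,"tz": -0.251,"wx": -0.253,"wy": -0.452,"wz": 0.252,"gripper": 0.6},{"tx": -0.066,"ty": 0.515,"tz": -0.251,"wx": -0.253,"wy": -0.452,"wz": 0.252,"gripper": 0.6},{"tx": -0.066,"ty": 0.515,"tz": -0.251,"wx": -0.253,"wy": -0.452,"wz": 0.252,"gripper": 0.6},{"tx": -0.066,"ty": 0.515,"tz": -0.251,"wx": -0.253,"wy": -0.452,"wz": 0.252,"gripper": 0.6},{"tx": -0.066,"ty": 0.515,"tz": -0.251,"wx": -0.253,"wy": -0.452,"wz": 0.252,"gripper": 0.6},{"tx": -0.066,"ty": 0.515,"tz": -0.251,"wx": -0.253,"wy": -0.452,"wz": 0.252,"gripper": 0.6},{"tx": -0.066,"ty": 0.515,"tz": -0.251,"wx": -0.253,"wy": -0.452,"wz": 0.252,"gripper": 0.6},{"tx": -0.066,"ty": 0.515,"tz": -0.251,"wx": -0.253,"wy": -0.452,"wz": 0.252,"gripper": 0.6}]'

```text
time: 19.02
tcp_pos: [0.5887, -0.3288, 0.2995]
ee_rot: [[0.95, -0.312, 0.007], [-0.312, -0.95, -0.001], [0.007, -0.001, -1.0]]
wrist_force: [0.3, -0.5, -0.3]
gripper_width: 0.055
grasp_force: 0.0
```

```bash
python3 -c "
from h import *
show();p,R=grasp('short',.025);p[2]=.2;print(p);go(p,R)"
```

```text
{'time': 19.025, 'joint_positions': [-0.513, 0.379, 1.455, 0.002, 1.301, 1.374], 'tcp_pos': [0.589, -0.329, 0.3], 'ee_rot': [[0.95, -0.312, 0.007], [-0.312, -0.95, -0.001], [0.007, -0.001, -1.0]], 'wrist_force': [0.253, -0.522, -0.273], 'grasp_force': 0.0, 'gripper_width': 0.055}
[ 0.58872989 -0.32898974  0.2       ]
d [-0.001   0.0004  0.1659] w [-0.0003 -0.0022  0.0008] rot deg 0.4
```

send_rows --deltas '[{"tx": -0.001,"ty": 0,"tz": 0.1,"wx": 0,"wy": -0.002,"wz": 0.001,"gripper": 0.6},{"tx": -0.002,"ty": 0,"tz": 0.2,"wx": 0,"wy": -0.002,"wz": 0.001,"gripper": 0.6},{"tx": -0.002,"ty": 0,"tz": 0.29,"wx": 0,"wy": -0.002,"wz": 0.001,"gripper": 0.6},{"tx": -0.003,"ty": 0,"tz": 0.37,"wx": 0,"wy": -0.002,"wz": 0.001,"gripper": 0.6},{"tx": -0.003,"ty": 0,"tz": 0.42,"wx": 0,"wy": -0.002,"wz": 0.001,"gripper": 0.6},{"tx": -0.003,"ty": 0,"tz": 0.445,"wx": 0,"wy": -0.002,"wz": 0.001,"gripper": 0.6},{"tx": -0.003,"ty": 0,"tz": 0.445,"wx": 0,"wy": -0.002,"wz": 0.001,"gripper": 0.6},{"tx": -0.003,"ty": 0,"tz": 0.445,"wx": 0,"wy": -0.002,"wz": 0.001,"gripper": 0.6}]'

```text
time: 20.02
tcp_pos: [0.5914, -0.3282, 0.0329]
ee_rot: [[0.95, -0.311, 0.007], [-0.311, -0.95, 0.003], [0.006, -0.005, -1.0]]
wrist_force: [-1.1, 0.2, -0.1]
gripper_width: 0.0551
grasp_force: 0.0
```

```bash
python3 -c "
from h import *
p,R=grasp('short',.025);go(p,R);show()"
```

```text
d [-0.0038  0.0027  0.0131] w [-0.0016 -0.0019  0.0009] rot deg 0.5
{'time': 20.025, 'joint_positions': [-0.512, 0.656, 1.648, 0.008, 0.833, 1.37], 'tcp_pos': [0.591, -0.328, 0.033], 'ee_rot': [[0.95, -0.311, 0.007], [-0.311, -0.95, 0.003], [0.006, -0.005, -1.0]], 'wrist_force': [-1.109, 0.225, -0.054], 'grasp_force': 0.0, 'gripper_width': 0.055}
```

send_rows --deltas '[{"tx": -0.003,"ty": 0.002,"tz": 0.013,"wx": -0.001,"wy": -0.002,"wz": 0.001,"gripper": 0.6},{"tx": -0.003,"ty": 0.002,"tz": 0.013,"wx": -0.001,"wy": -0.002,"wz": 0.001,"gripper": 0.3},{"tx": -0.003,"ty": 0.002,"tz": 0.013,"wx": -0.001,"wy": -0.002,"wz": 0.001,"gripper": 0},{"tx": -0.003,"ty": 0.002,"tz": 0.013,"wx": -0.001,"wy": -0.002,"wz": 0.001,"gripper": 0},{"tx": -0.003,"ty": 0.002,"tz": 0.013,"wx": -0.001,"wy": -0.002,"wz": 0.001,"gripper": 0},{"tx": -0.003,"ty": 0.002,"tz": 0.013,"wx": -0.001,"wy": -0.002,"wz": 0.001,"gripper": 0}]'

```text
time: 20.78
tcp_pos: [0.5886, -0.3284, 0.0238]
ee_rot: [[0.949, -0.314, -0.001], [-0.314, -0.949, 0.003], [-0.002, -0.002, -1.0]]
wrist_force: [-0.3, 0.3, 1.7]
gripper_width: 0.0232
grasp_force: 50.0
```

```bash
python3 -c "
from h import *
show();go([.55,-.25,.38],Rhor(40))"
```

```text
{'time': 20.775, 'joint_positions': [-0.512, 0.668, 1.65, 0.002, 0.826, 1.377], 'tcp_pos': [0.589, -0.328, 0.024], 'ee_rot': [[0.949, -0.314, -0.001], [-0.314, -0.949, 0.003], [-0.002, -0.002, -1.0]], 'wrist_force': [-0.284, 0.253, 1.661], 'grasp_force': 50.0, 'gripper_width': 0.023}
d [-0.1033 -0.1051 -0.5932] w [ 0.2517  0.4526 -0.2531] rot deg 103.8
```

```bash
python3 -c "
from h import *
go([.52,-.15,.43],Rhor(45))"
```

```text
d [-0.2033 -0.2478 -0.676 ] w [ 0.2729  0.444  -0.2744] rot deg 106.0
```

send_rows --deltas '[{"tx": 0,"ty": 0,"tz": -0.08,"wx": 0,"wy": 0,"wz": 0,"gripper": 0},{"tx": 0,"ty": 0,"tz": -0.18,"wx": 0,"wy": 0,"wz": 0,"gripper": 0},{"tx": 0,"ty": 0,"tz": -0.28,"wx": 0,"wy": 0,"wz": 0,"gripper": 0},{"tx": 0,"ty": 0,"tz": -0.38,"wx": 0,"wy": 0,"wz": 0,"gripper": 0},{"tx": 0,"ty": 0,"tz": -0.48,"wx": 0.08,"wy": 0.13,"wz": -0.08,"gripper": 0},{"tx": -0.203,"ty": -0.248,"tz": -0.676,"wx": 0.273,"wy": 0.444,"wz": -0.274,"gripper": 0},{"tx": -0.203,"ty": -0.248,"tz": -0.676,"wx": 0.273,"wy": 0.444,"wz": -0.274,"gripper": 0},{"tx": -0.203,"ty": -0.248,"tz": -0.676,"wx": 0.273,"wy": 0.444,"wz": -0.274,"gripper": 0},{"tx": -0.203,"ty": -0.248,"tz": -0.676,"wx": 0.273,"wy": 0.444,"wz": -0.274,"gripper": 0},{"tx": -0.203,"ty": -0.248,"tz": -0.676,"wx": 0.273,"wy": 0.444,"wz": -0.274,"gripper": 0}]'

```text
time: 22.02
tcp_pos: [0.5192, -0.1474, 0.4319]
ee_rot: [[0.604, 0.345, 0.718], [0.036, -0.912, 0.407], [0.796, -0.22, -0.564]]
wrist_force: [0.1, 0.4, -3.1]
gripper_width: 0.0232
grasp_force: 50.0
```

```bash
python3 -c "
from h import *
show();go([.52,.1,.43],Rhor(50))"
```

```text
{'time': 22.025, 'joint_positions': [-0.804, -0.07, 2.023, 1.062, 1.158, 0.075], 'tcp_pos': [0.519, -0.147, 0.432], 'ee_rot': [[0.604, 0.345, 0.718], [0.036, -0.912, 0.407], [0.796, -0.22, -0.564]], 'wrist_force': [0.133, 0.442, -3.073], 'grasp_force': 50.0, 'gripper_width': 0.023}
d [ 0.0131 -0.375   0.1708] w [ 0.1352  0.173  -0.1166] rot deg 44.8
```

send_rows --deltas '[{"tx": 0.013,"ty": -0.375,"tz": 0.171,"wx": 0.135,"wy": 0.173,"wz": -0.117,"gripper": 0},{"tx": 0.013,"ty": -0.375,"tz": 0.171,"wx": 0.135,"wy": 0.173,"wz": -0.117,"gripper": 0},{"tx": 0.013,"ty": -0.375,"tz": 0.171,"wx": 0.135,"wy": 0.173,"wz": -0.117,"gripper": 0},{"tx": 0.013,"ty": -0.375,"tz": 0.171,"wx": 0.135,"wy": 0.173,"wz": -0.117,"gripper": 0},{"tx": 0.013,"ty": -0.375,"tz": 0.171,"wx": 0.135,"wy": 0.173,"wz": -0.117,"gripper": 0},{"tx": 0.013,"ty": -0.375,"tz": 0.171,"wx": 0.135,"wy": 0.173,"wz": -0.117,"gripper": 0}]'

```text
time: 22.78
tcp_pos: [0.5221, 0.0979, 0.4273]
ee_rot: [[0.011, 0.764, 0.645], [-0.002, -0.645, 0.764], [1.0, -0.01, -0.005]]
wrist_force: [-0.6, 0.6, -1.1]
gripper_width: 0.0239
grasp_force: 50.0
```

```bash
python3 -c "
from h import *
show();p,R=place('short',.0238,50,.25);print(p);go(p,R)"
```

```text
{'time': 22.775, 'joint_positions': [-0.488, 0.153, 2.328, 1.737, 1.436, -0.912], 'tcp_pos': [0.522, 0.098, 0.427], 'ee_rot': [[0.011, 0.764, 0.645], [-0.002, -0.645, 0.764], [1.0, -0.01, -0.005]], 'wrist_force': [-0.619, 0.556, -1.097], 'grasp_force': 49.999, 'gripper_width': 0.024}
[0.59041511 0.32146068 0.35      ]
d [-0.1283 -0.1523  0.3588] w [ 0.0011  0.0017 -0.0031] rot deg 0.7
```

send_rows --deltas '[{"tx": -0.03,"ty": -0.04,"tz": 0.09,"wx": 0.001,"wy": 0.002,"wz": -0.003,"gripper": 0},{"tx": -0.06,"ty": -0.08,"tz": 0.18,"wx": 0.001,"wy": 0.002,"wz": -0.003,"gripper": 0},{"tx": -0.09,"ty": -0.12,"tz": 0.27,"wx": 0.001,"wy": 0.002,"wz": -0.003,"gripper": 0},{"tx": -0.128,"ty": -0.152,"tz": 0.34,"wx": 0.001,"wy": 0.002,"wz": -0.003,"gripper": 0},{"tx": -0.2,"ty": -0.152,"tz": 0.359,"wx": 0.001,"wy": 0.002,"wz": -0.003,"gripper": 0},{"tx": -0.27,"ty": -0.152,"tz": 0.359,"wx": 0.001,"wy": 0.002,"wz": -0.003,"gripper": 0},{"tx": -0.33,"ty": -0.152,"tz": 0.359,"wx": 0.001,"wy": 0.002,"wz": -0.003,"gripper": 0},{"tx": -0.37,"ty": -0.152,"tz": 0.359,"wx": 0.001,"wy": 0.002,"wz": -0.003,"gripper": 0},{"tx": -0.37,"ty": -0.152,"tz": 0.359,"wx": 0.001,"wy": 0.002,"wz": -0.003,"gripper": 0}]'

```text
time: 23.9
tcp_pos: [0.5906, 0.3207, 0.2047]
ee_rot: [[-0.0, 0.764, 0.645], [-0.001, -0.645, 0.764], [1.0, -0.0, 0.001]]
wrist_force: [-0.1, 0.4, -1.3]
gripper_width: 0.0233
grasp_force: 50.0
```

```bash
python3 -c "
from h import *
show();p,R=place('short',.0238,50,.008);go(p,R)"
```

```text
{'time': 23.9, 'joint_positions': [0.163, 0.77, 2.288, 2.432, 1.508, -1.516], 'tcp_pos': [0.591, 0.321, 0.205], 'ee_rot': [[-0.0, 0.764, 0.645], [-0.001, -0.645, 0.764], [1.0, -0.0, 0.001]], 'wrist_force': [-0.124, 0.368, -1.286], 'grasp_force': 49.999, 'gripper_width': 0.023}
d [-0.1612 -0.001   0.0007] w [ 0.0008 -0.0003 -0.    ] rot deg 0.1
```

send_rows --deltas '[{"tx": -0.03,"ty": -0.001,"tz": 0.0005,"wx": 0,"wy": 0,"wz": 0,"gripper": 0},{"tx": -0.065,"ty": -0.001,"tz": 0.0005,"wx": 0,"wy": 0,"wz": 0,"gripper": 0},{"tx": -0.09,"ty": -0.001,"tz": 0.0005,"wx": 0,"wy": 0,"wz": 0,"gripper": 0},{"tx": -0.115,"ty": -0.001,"tz": 0.0005,"wx": 0,"wy": 0,"wz": 0,"gripper": 0},{"tx": -0.135,"ty": -0.001,"tz": 0.0005,"wx": 0,"wy": 0,"wz": 0,"gripper": 0},{"tx": -0.15,"ty": -0.001,"tz": 0.0005,"wx": 0,"wy": 0,"wz": 0,"gripper": 0},{"tx": -0.16,"ty": -0.001,"tz": 0.0005,"wx": 0,"wy": 0,"wz": 0,"gripper": 0},{"tx": -0.16,"ty": -0.001,"tz": 0.0005,"wx": 0,"wy": 0,"wz": 0,"gripper": 0}]'

```text
time: 24.9
tcp_pos: [0.5892, 0.3227, 0.1093]
ee_rot: [[-0.002, 0.766, 0.643], [-0.001, -0.643, 0.766], [1.0, 0.001, 0.002]]
wrist_force: [0.2, 0.0, -1.0]
gripper_width: 0.0235
grasp_force: 50.0
```

```bash
python3 -c "
from h import *
show();p,R=place('short',.0238,50,.006);go(p,R)"
```

```text
{'time': 24.9, 'joint_positions': [0.167, 1.011, 2.222, 2.434, 1.643, -1.632], 'tcp_pos': [0.589, 0.323, 0.109], 'ee_rot': [[-0.002, 0.766, 0.643], [-0.001, -0.643, 0.766], [1.0, 0.001, 0.002]], 'wrist_force': [0.206, 0.004, -0.972], 'grasp_force': 49.999, 'gripper_width': 0.024}
d [-0.0055  0.0029 -0.0002] w [ 0.0001 -0.0006  0.0004] rot deg 0.1
```

send_rows --deltas '[{"tx": -0.004,"ty": 0.002,"tz": 0,"wx": 0,"wy": 0,"wz": 0,"gripper": 0},{"tx": -0.004,"ty": 0.002,"tz": 0,"wx": 0,"wy": 0,"wz": 0,"gripper": 0.65},{"tx": -0.004,"ty": 0.002,"tz": 0,"wx": 0,"wy": 0,"wz": 0,"gripper": 0.65},{"tx": -0.004,"ty": 0.002,"tz": 0,"wx": 0,"wy": 0,"wz": 0,"gripper": 0.65},{"tx": -0.004,"ty": 0.002,"tz": -0.05,"wx": 0,"wy": 0,"wz": 0,"gripper": 0.65},{"tx": 0.0,"ty": 0.001,"tz": -0.1,"wx": 0,"wy": 0,"wz": 0,"gripper": 0.65},{"tx": 0.08,"ty": 0.001,"tz": -0.12,"wx": 0,"wy": 0,"wz": 0,"gripper": 0.65},{"tx": 0.18,"ty": 0.0,"tz": -0.12,"wx": 0,"wy": 0,"wz": 0,"gripper": 0.65},{"tx": 0.28,"ty": 0,"tz": -0.15,"wx": 0,"wy": 0,"wz": 0,"gripper": 0.65},{"tx": 0.4,"ty": 0,"tz": -0.2,"wx": 0,"wy": 0,"wz": 0,"gripper": 0.65}]'

```text
time: 26.15
tcp_pos: [0.5147, 0.235, 0.3367]
ee_rot: [[-0.003, 0.766, 0.643], [-0.001, -0.643, 0.766], [1.0, 0.002, 0.002]]
wrist_force: [2.0, -0.0, 0.6]
gripper_width: 0.0594
grasp_force: 0.0
```

send_rows --deltas '[{"tx": 0.05,"ty": 0,"tz": -0.1,"wx": 0,"wy": 0,"wz": 0,"gripper": 0.65},{"tx": 0.1,"ty": 0,"tz": -0.15,"wx": 0,"wy": 0,"wz": 0,"gripper": 0.65},{"tx": 0.1,"ty": 0,"tz": -0.15,"wx": 0,"wy": 0,"wz": 0,"gripper": 0.65},{"tx": 0.1,"ty": 0,"tz": -0.15,"wx": 0,"wy": 0,"wz": 0,"gripper": 0.65}]'

```text
time: 26.65
tcp_pos: [0.4576, 0.1661, 0.3947]
ee_rot: [[-0.004, 0.765, 0.644], [-0.0, -0.644, 0.765], [1.0, 0.003, 0.002]]
wrist_force: [0.1, 1.1, -0.8]
gripper_width: 0.0599
grasp_force: 0.0
```

```bash
python3 -c "
from h import *
import cv2
from bench import r
show()
# standing bars' bright rims: mean brightness contrast crops around predicted tops, printed as bright-centroids
for n in('top','side'):
    im=cv2.cvtColor(r.get_image(n)['image'],cv2.COLOR_RGB2BGR);cv2.imwrite(f'pics/{n}_end.png',im)
    g=cv2.GaussianBlur(cv2.cvtColor(im,cv2.COLOR_BGR2GRAY),(3,3),0).astype(float)
    a=cv2.cvtColor(cv2.imread(f'pics/{n}0.png'),cv2.COLOR_BGR2GRAY).astype(float)
    D=np.abs(g-a)
    for b in CUP:
        pt=lambda z:proj(n,np.array([*CUP[b],z]))
        x,y=pt(.006+LEN[b]);m=D>14
        l,lab,st,ce=cv2.connectedComponentsWithStats(m.astype(np.uint8))
        x0,y0=int(x)-12,int(y)-14
        print(n,b,'pred top',(x-x0).round(1),(y-y0).round(1));print(g[y0:y0+30:2,x0:x0+26:2].astype(int))
" | head -120
```

```text
{'time': 26.65, 'joint_positions': [-0.372, 0.133, 2.516, 1.863, 1.42, -1.103], 'tcp_pos': [0.458, 0.166, 0.395], 'ee_rot': [[-0.004, 0.765, 0.644], [-0.0, -0.644, 0.765], [1.0, 0.003, 0.002]], 'wrist_force': [0.109, 1.067, -0.761], 'grasp_force': 0.0, 'gripper_width': 0.06}
top long pred top 12.9 14.7
[[124 122 123 124 124 124 121 103  84  79  88 108 120]
 [119 122 123 124 125 123 116  91  78  78  79  99 120]
 [102 113 120 124 125 123 109  84  77  77  78  95 117]
 [ 81  90 107 121 124 119  99  79  77  76  77  83  96]
 [ 78  79  87 105 116 107  86  78  74  74  76  76  78]
 [ 88  79  78  84  93  90  81  77  63  58  64  71  75]
 [109  91  80  77  77  72  61  65  64  44  41  56  68]
 [122 113  94  76  70  58  42  49  67  51  33  47  56]
 [124 122 107  69  55  62  52  56  61  45  30  36  41]
 [123 122 103  54  37  60  73  68  49  36  30  28  33]
 [123 121  96  49  28  40  58  51  38  35  32  28  32]
 [123 121  94  51  31  30  35  37  35  34  32  28  37]
 [122 121 100  56  34  29  28  31  33  30  27  30  45]
 [123 121 106  63  39  30  25  25  26  23  28  44  57]
 [122 118 100  70  49  35 
[... 3606 characters left out ...]
94  88  85  82  79  75  73  72  73  77]
 [155 154 141 100  88  85  82  79  75  73  73  73  74]
 [155 154 148 108  89  86  83  80  76  73  72  73  73]
 [155 153 147 112  89  88  85  82  78  74  73  73  73]
 [156 150 138 114  91  95  89  86  86  77  73  73  73]
 [153 143 135 123  96  88  67  69  82  72  73  73  74]
 [150 140 135 132 105  83  75  79  79  66  72  73  84]
 [143 143 135 135 117  75  69  72  65  65  87 105 126]
 [138 153 144 138 128  83  65  65  62  77 132 153 156]
 [121 155 155 151 146  98  66  66  63  74 139 156 155]
 [110 152 154 153 152 113  68  65  64  69 128 156 155]
 [125 152 154 153 153 125  70  65  65  64 104 144 152]
 [139 153 153 153 149 105  66  66  65  61  62  94 143]]
```

All three rims lie within about 2 px of the seated prediction in both views, and the arm is clear. Handing in.

```bash
python3 -c "
from bench import r
print(r.sign_off())"
```

```text
the job is handed in; nothing more can be done
None
```

I stood all three bars upright in their own cups and handed the job in at about 27 s. The last camera check had each bar top within about 2 px of its seated position, and the bottle, mug and hammer were not touched as far as I could tell. The hand-in returned no verdict.

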